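# Switch the cooling water over to the water bath

## Task

Switch the cooling water over to the water bath: first turn the valve's blue lever clockwise (seen from above) until it is shut hard against its stop, then, with the valve still shut, slide the black selector grip all the way to its end stop at the blue end. Only then open the lever again, counter-clockwise, until it lies exactly over the red pointer. Never move the selector while the valve is open, and leave the other things on the bench where they are.

Things in the scene. Friction and masses are not known exactly. Their poses are not given: they have to be found in the camera images.
- valve: Metering valve fixed to the bench: brass body, two level brass ports along its x axis (88 mm out each way, up to z = 46 mm), flat round scale plate (140 mm across, top at 61 mm). Origin on the lever's vertical turning axis at bench height; z up. The closed stop is marked nowhere: it must be felt. Opening travel ends about 157 degrees from closed.
- lever_tip (a point): Free end of the blue lever, a level bar 16 mm wide, 18 mm high, centre 112 mm above the bench, from a hub (40 mm across) on the valve's axis to this point 102 mm out. x points outwards along it, z up. Turns stiffly about the valve's vertical axis (6 N at the grip), stays where left; clockwise from above closes. Starts 20 to 70 degrees open.
- mark: Red pointer fixed to the valve below the lever's level, showing the wanted opening: an 8 mm wide bar from 55 to 133 mm from the valve's axis, its top 70 mm above the bench (76 mm at its outer end). Origin on the valve's axis at bench height, x axis outwards along the red bar, z up. It lies 97 to 138 degrees counter-clockwise of the closed stop.
- selector_housing: Grey flow selector housing fixed to the bench, 66 mm wide (x), 236 mm long (y), 34 mm high, with a raised cap (top 44 mm above the bench) on each end: blue at its +y end (water bath), white at its -y end (drain); a brass port 20 mm across sticks out 15 mm at either end. Origin: centre of the underside; z up.
- selector_grip (a point): Middle of the upright part of the black selector grip, 71 mm above the bench. The upright is 34 mm (housing x) by 20 mm (housing y, the sliding direction) and spans z = 43 to 89 mm. Axes as the housing's.
- selector (a joint): Travel of the selector grip in m along the housing's +y, from 0 at the white end to about 0.12 at the end stop on the blue end. It slides with about 4 N of friction and stays where it is left.
- beaker: Bystander, to be left alone: clear glass beaker, 64 mm across, 75 mm high. Origin: middle of its underside.
- bulb: Bystander, to be left alone: orange rubber-like bulb, 54 mm across, 75 mm high, standing on its flat end. Origin: middle of its underside.
- amber_bottle: Bystander, to be left alone: amber bottle, 66 mm across, 140 mm high. Origin: middle of its underside.
- wash_bottle: Bystander, to be left alone: white bottle with blue cap, 64 mm across, 150 mm high. Origin: middle of its underside.
- jar: Bystander, to be left alone: glass jar with lid, 70 mm across, 75 mm high. Origin: middle of its underside.
- wrench: Bystander, to be left alone: steel wrench, 160 mm long, lying flat. Origin: under its middle, long axis x.
- dish: Bystander, to be left alone: white ceramic dish, 100 mm across, 20 mm high. Origin: middle of its underside.
Not all that is in view belongs to the job. Of the things like the valve, leave any that is turquoise; of the rest the larger one is meant.

How it is judged:
By the outcome, as a careful person would: the job done as asked, in the order asked, and still so for the second after the job is handed in, with the robot touching nothing.
It also fails if it takes over 72 s, if anything falls off the work surface, if the arm or the gripper's body presses on something with over 40 N, if the wrist force passes 120 N, or if a joint passes its speed limit or range.

## Robot

A 7-joint arm with a two-finger parallel gripper is mounted at the origin on the work surface. World frame = base frame: x ahead of the robot, y to its left, z up, the work surface at z = 0. Lengths are in m, angles in rad, forces in N, time in s.
With the tool pointing down it reaches from about 0.425 to 0.925 m from the base axis. Payload 6.8 kg.
Tool frame: the origin (TCP) lies midway between the tips of the shut fingers; the grasp point (between the pads) lies 19 mm behind it (r.grip_depth is the distance from the TCP to the grasp point, in m); z points along the fingers, y is the line along which they close (so a half turn about z gives the same grasp; the last joint's range is limited). The gripper opens to 85 mm and grips with 20 to 120 N. Pads are 22 mm wide; open, the fingers measure 114 mm over their backs; the gripper's body (76 mm by 85 mm) begins 54 mm behind the grasp point. The pads swing forward as they close: fully open they stand 13 mm farther back than shut.
Start: joints at [-1.421, 0.477, 0.022, 1.555, -0.011, 1.109, -0.083], TCP at [0.172, 0.653, 0.231] pointing down, gripper open.
Joint ranges: [-2.96, 2.96], [-0.34, 2.1], [-1.41, 1.46], [0.24, 2.44], [-1.37, 4.51], [0.17, 1.92], [-2.96, 2.96]. Speed limits (rad/s): [2.39, 2.39, 3.14, 3.14, 3.14, 3.14, 3.14].

## Interface

Orientations are given as a rotation vector (axis times angle).
In Python, from bench import telemetry, grab_frame, calibration, order, silhouettes, r gives the robot as it stands.
- The arm moves only by the tool apply_moves, never from a script. Its argument "moves" is a list of rows, each a list of 7 numbers: the turn, a rotation vector about the tool's x, y, z scaled (see below), then the shift along the tool's x, y, z scaled (see below), then the opening, from -1 (shut) to 1 (fully open). A call has exactly 8 rows; each row shifts and turns the commanded pose from where the row before left it, along the tool's axes as they then stand; what a row does not reach is not made up. The controller multiplies each number of a shift by 1000 mm and each number of a turn by 6 degrees. A row lasts 1/12 s, in which the tool goes at most 41.7 mm and 7.16 degrees, less where a joint would pass 70% of its speed; a pose out of reach is approached as far as the arm can. A call with a number of a shift or a turn outside -1 to 1 is refused whole. A call with a gripper value outside its range is refused whole. The fingers move at their own pace and stop on an object; "grip_force" is the grip in N (left out, the last holds). Time passes only in rows, so rows that do not move let the fingers close, or fill a call up. It gives the time, the measured TCP pose, the force, the opening and the grip force at its end, in the units of the state.
- telemetry.get_obs(): the state, without advancing time (a new reading comes with each control period).
- grab_frame(name): name is "side" or "top" or "wrist"; returns the picture (480x640x3 uint8, blue, green, red); there is no depth.
- calibration(name): a dict with "fx", "fy", "cx", "cy" (pixels), "world_from_camera" (4x4, takes a point from camera to world coordinates); the wrist camera has in their place "mount" (4x4, takes a point from camera to tool coordinates, whose origin is the TCP and whose axes are the flange's). Camera axes: x right, y down, z forward; pixel columns grow to the right and rows downward; lengths in m; the calibration is good to about 2 mm. A picture is of the moment at which its call begins: read the wrist's pose just before it. calibration takes no time and is no camera call.
- order.hand_in(): hands the job in; it is judged then, once.
Trained networks look in the newest picture that a camera, given by its name, has taken for a name from the list of things; names that differ only in an ending like _2 or _b are one class to them, and where a whole thing is asked for, a point or a joint stands for the part that bears it (a point fixed in the world has none). Each returns a list of dicts, best first, with "p" (0 to 1); they miss things now and then, are a little off and sometimes report something else, mostly with a low value. They report only what shows in the picture. A call takes as long as a camera call. They do not tell look-alikes from the thing itself.
- silhouettes(thing, camera): "mask" (480x640 bool, what is visible of it) and "extent" ([centre column, centre row, width, height] in pixels, round what is visible of it).
The state is a dict: "clock": time; "joints": joint angles; "qvel": joint speeds; "tau": joint torques, N m; "tcp_pos": TCP position; "orientation": TCP orientation; "contact_force": force on the tool from outside, world axes, zero at the start; "moment": the same for the moment, N m; "grip_width": finger opening in m; "gripper_force": force on a finger pad.
Only numpy, scipy, OpenCV 4.12 (cv2) and the standard library are available. Lean on these libraries where they do the work, as an engineer would, in place of code of your own. Each camera call takes 0.05 s, during which the arm holds its last target. There are 200 camera calls.

## Working session

There is one attempt and no reset: what is moved stays moved. The work goes in short steps, Python scripts to look and compute and a tool call to move; the robot and the scene stay as the last step left them, time stands still between calls to the robot, and variables do not carry over. Pictures are saved under pics/ and viewed, at most 10 in all, crops included, and the job is handed in when it is done.

Besides the shell and the picture viewer there is one more tool, called after "Request:" by a JSON object that holds its "op" and its "data". apply_moves: Moves the arm, as the interface text tells. Its arguments: {"type":"object","properties":{"moves":{"type":"array"},"grip_force":{"type":"number"}},"required":["moves"]}

```bash
mkdir -p pics; ls
python3 - <<'E'
from bench import telemetry, grab_frame, calibration
import cv2, numpy as np
np.set_printoptions(precision=4,suppress=True)
print(telemetry.get_obs())
for n in("side","top","wrist"):
    print(n,calibration(n))
for n in ("side","top"):
    cv2.imwrite(f"pics/{n}0.png",grab_frame(n))
E
```

```text
pics
{'clock': 0.0, 'joints': array([-1.4211,  0.4778,  0.0223,  1.5565, -0.0115,  1.1093, -0.0831]), 'qvel': array([ 0.0015,  0.0005,  0.0009,  0.002 ,  0.0006, -0.0009,  0.0014]), 'tau': array([ -0.    , -59.6458,   1.6081, -28.1203,   0.0124,   0.0094,
         0.    ]), 'tcp_pos': array([0.172 , 0.6521, 0.2303]), 'orientation': array([-0.4037, -3.1154,  0.0029]), 'contact_force': array([0.1232, 0.3921, 0.3641]), 'moment': array([-0.0165,  0.0571, -0.0712]), 'gripper_force': 0.0, 'grip_width': 0.08543269649444186}
side {'fx': 622.8250845506071, 'fy': 622.8250845506071, 'cx': 317.3665484640678, 'cy': 243.48728217491762, 'world_from_camera': array([[ 0.9859, -0.0873,  0.143 ,  0.2612],
       [-0.1674, -0.4932,  0.8536, -1.5021],
       [-0.004 , -0.8655, -0.5009,  0.9461],
       [ 0.    ,  0.    ,  0.    ,  1.    ]])}
top {'fx': 438.2995880945452, 'fy': 438.2995880945452, 'cx': 318.4706139005787, 'cy': 237.02884581081202, 'world_from_camera': array([[ 0.0011, -0.9897,  0.1429,  0.3105],
       [-0.9997,  0.0023,  0.0236, -0.0239],
       [-0.0237, -0.1429, -0.9895,  1.2971],
       [ 0.    ,  0.    ,  0.    ,  1.    ]])}
wrist {'fx': 345.11620268051655, 'fy': 345.11620268051655, 'cx': 317.0622537140905, 'cy': 233.6757672125257, 'mount': array([[-0.0001, -0.9456, -0.3253,  0.0849],
       [ 1.    ,  0.0004, -0.0015,  0.0002],
       [ 0.0016, -0.3253,  0.9456, -0.1428],
       [ 0.    ,  0.    ,  0.    ,  1.    ]])}
```

View pics/top0.png

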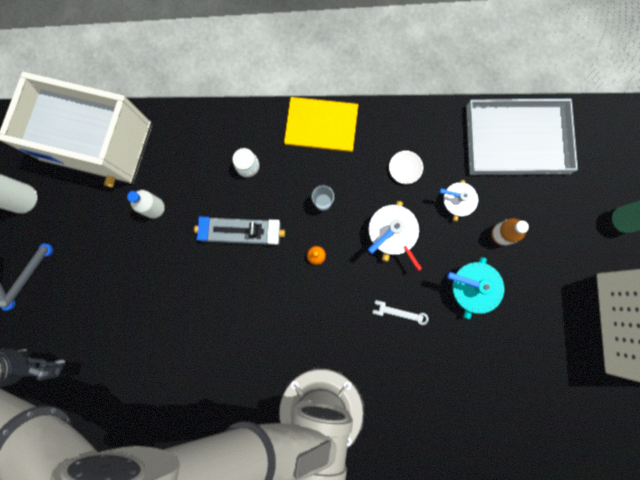

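View pics/side0.png

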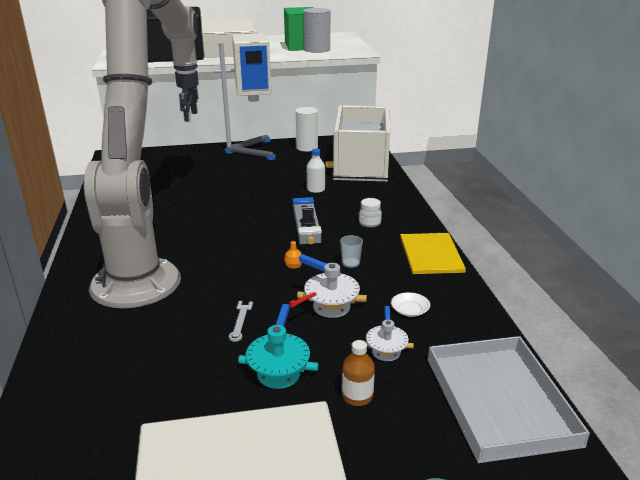

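The top view shows the large white valve at about (394,230), its lever pointing down-left to (372,250), the red pointer to (420,268), and the selector at (238,230) with its blue end at left. The turquoise valve (479,288) and the small white one (460,198) are decoys.

```bash
cat > h.py <<'E'
from bench import telemetry, grab_frame, calibration, order, silhouettes
import cv2, numpy as np
from scipy.spatial.transform import Rotation as R
np.set_printoptions(precision=4,suppress=True)
def cam(n,o=None):
    c=calibration(n)
    if n=="wrist":
        o=o or telemetry.get_obs()
        T=np.eye(4);T[:3,:3]=R.from_rotvec(o["orientation"]).as_matrix();T[:3,3]=o["tcp_pos"]
        T=T@c["mount"]
    else: T=c["world_from_camera"]
    return c,T
def back(px,z,c,T):
    d=T[:3,:3]@np.array([(px[0]-c["cx"])/c["fx"],(px[1]-c["cy"])/c["fy"],1.])
    p=T[:3,3]; return p+d*(z-p[2])/d[2]
def proj(P,c,T):
    q=T[:3,:3].T@(np.asarray(P)-T[:3,3]); return np.array([c["fx"]*q[0]/q[2]+c["cx"],c["fy"]*q[1]/q[2]+c["cy"]])
E
python3 - <<'E'
from h import *
g=grab_frame("top"); c,T=cam("top")
for n,z in(("valve",.05),("lever_tip",.112),("mark",.07),("selector_housing",.034),("selector_grip",.08)):
    for s in silhouettes(n,"top")[:4]:
        m=s["mask"]; k=cv2.minAreaRect(np.argwhere(m)[:,::-1].astype(np.float32))
        print(n,round(s["p"],2),np.array(s["extent"]),k,back(k[0],z,c,T))
for nm,px,z in(("hub",(397,226),.12),("plate",(394,230),.061),("tip",(371,251),.112),("mark",(421,269),.076),("grip",(255,229),.08),("blue cap",(204,230),.044),("white",(273,232),.044)):
    print(nm,back(px,z,c,T))
o=telemetry.get_obs();print(R.from_rotvec(o["orientation"]).as_matrix(), o["clock"])
E
```

```text
valve 0.89 [394.7 229.2  45.6  59.6] ((389.6000671386719, 231.20004272460938), (48.29906463623047, 56.348915100097656), 63.43495178222656) [ 0.5071 -0.1983  0.05  ]
valve 0.75 [475.5 289.6  54.6  60.7] ((478.10003662109375, 287.70001220703125), (51.429561614990234, 49.64070510864258), 63.43495178222656) [ 0.346  -0.4421  0.05  ]
valve 0.6 [458.9 200.9  35.3  39.9] ((460.2000732421875, 198.4000244140625), (34.882659912109375, 33.09380340576172), 63.43495178222656) [ 0.6025 -0.4037  0.05  ]
lever_tip 0.7 [469.4 284.6  48.5  18.2] ((469.1176452636719, 283.5293884277344), (47.051918029785156, 13.581995010375977), 14.03624439239502) [ 0.3553 -0.3981  0.112 ]
lever_tip 0.64 [386.4 237.6  35.6  32.5] ((385.7500305175781, 236.75), (14.849241256713867, 45.25482940673828), 45.0) [ 0.482  -0.1789  0.112 ]
lever_tip 0.55 [456.8 195.   28.2  12.6] ((454.35394287109375, 195.53372192382812), (29.62784194946289, 9.43350601196289), 5.440331935882568) [ 0.5961 -0.3693  0.112 ]
mark 0.49 [254.7 232.2  10.2  19.9] ((254.5, 230.0), (16.0, 13.0), 90.0) [0.5084 0.1875 0.07  ]
selector_housing 0.96 [238.1 231.4  92.9  29.8] ((239.52870178222656, 230.65350341796875), (91.11714172363281, 25.155038833618164), 1.9414864778518677) [0.5124 0.2377 0.034 ]
selector_housing 0.59 [246.6 162.8  24.8  29.5] ((245.5, 162.5), (27.0, 25.0), 90.0) [0.7193 0.2253 0.034 ]
selector_grip 0.46 [255.1 234.4  10.5  15.2] ((255.0, 230.5), (15.0, 12.0), 90.0) [0.5054 0.1844 0.08  ]
hub [ 0.5103 -0.2088  0.12  ]
plate [ 0.5088 -0.2093  0.061 ]
tip [ 0.4431 -0.1382  0.112 ]
mark [ 0.3967 -0.279   0.076 ]
grip [0.5097 0.1845 0.08  ]
blue cap [0.513  0.3398 0.044 ]
white [0.5066 0.138  0.044 ]
[[-0.9669  0.255  -0.0001]
 [ 0.255   0.9669 -0.0003]
 [-0.     -0.0003 -1.    ]] 0.4
```

Request:
{"op": "apply_moves", "data": {"moves": [[0, 0, 0, -0.027, -0.0213, -0.0038, 1], [0, 0, 0, -0.027, -0.0213, -0.0038, 1], [0, 0, 0, -0.027, -0.0213, -0.0038, 1], [0, 0, 0, -0.027, -0.0213, -0.0038, 1], [0, 0, 0, -0.027, -0.0213, -0.0038, 1], [0, 0, 0, -0.027, -0.0213, -0.0038, 1], [0, 0, 0, -0.027, -0.0213, -0.0038, 1], [0, 0, 0, -0.027, -0.0213, -0.0038, 1]]}}

```text
clock: 1.07
tcp_pos: [0.3383, 0.4314, 0.2621]
orientation: [0.404, 3.115, 0.001]
contact_force: [1.3, -0.1, -0.5]
grip_width: 0.0852
gripper_force: 0.0
```

Request:
{"op": "apply_moves", "data": {"moves": [[0, 0, 0, -0.027, -0.0213, -0.0038, 1], [0, 0, 0, -0.027, -0.0213, -0.0038, 1], [0, 0, 0, -0.027, -0.0213, -0.0038, 1], [0, 0, 0, -0.027, -0.0213, -0.0038, 1], [0, 0, 0, -0.027, -0.0213, -0.0038, 1], [0, 0, 0, -0.027, -0.0213, -0.0038, 1], [0, 0, 0, -0.027, -0.0213, -0.0038, 1], [0, 0, 0, -0.027, -0.0213, -0.0038, 1]]}}

```text
clock: 1.73
tcp_pos: [0.5037, 0.2115, 0.2926]
orientation: [0.404, 3.115, 0.001]
contact_force: [2.0, 0.9, -0.7]
grip_width: 0.0855
gripper_force: 0.0
```

```bash
cat >> h.py <<'E'
def state():
    o=telemetry.get_obs(); M=R.from_rotvec(o["orientation"]).as_matrix()
    print("t",round(o["clock"],2),"tcp",o["tcp_pos"],"xang",round(np.degrees(np.arctan2(M[1,0],M[0,0])),2),"tilt",M[:2,2],"j",o["joints"],"F",o["contact_force"],"w",round(o["grip_width"],4),"gf",round(o["gripper_force"],1))
    return o,M
def to(target,xang=None):
    o,M=state(); d=M.T@(np.array(target)-o["tcp_pos"]); print("tool shift",d)
    if xang is not None:
        print("turn z units",((np.degrees(np.arctan2(M[1,0],M[0,0]))-xang+180)%360-180)/6)
E
python3 - <<'E'
from h import *
o,M=state(); cv2.imwrite("pics/w1.png",grab_frame("wrist"))
E
```

```text
t 1.73 tcp [0.5037 0.2115 0.2926] xang 165.23 tilt [0.0005 0.0005] j [-0.7466  0.2084  0.2774  1.8063 -0.0628  1.1348  0.8646] F [ 2.0011  0.9465 -0.7043] w 0.0855 gf 0.0
```

Request:
{"op": "apply_moves", "data": {"moves": [[0, 0, 0, -0.007, -0.036, 0, 1], [0, 0, 0, -0.007, -0.036, 0, 1], [0, 0, 0, -0.007, -0.036, 0, 1], [0, 0, 0, -0.007, -0.036, 0, 1], [0, 0, 0, -0.007, -0.036, 0, 1], [0, 0, 0, -0.007, -0.036, 0, 1], [0, 0, 0, -0.007, -0.036, 0, 1], [0, 0, 0, -0.007, -0.036, 0, 1]]}}

```text
clock: 2.45
tcp_pos: [0.4832, -0.0812, 0.2924]
orientation: [0.404, 3.115, 0.001]
contact_force: [0.7, 0.5, 0.2]
grip_width: 0.085
gripper_force: 0.0
```

Request:
{"op": "apply_moves", "data": {"moves": [[0, 0, 0, -0.007, -0.036, 0, 1], [0, 0, 0, -0.007, -0.036, 0, 1], [0, 0, 0, -0.007, -0.033, 0, 1], [0, 0, 1, 0, 0, 0, 1], [0, 0, 1, 0, 0, 0, 1], [0, 0, 1, 0, 0, 0, 1], [0, 0, 1, 0, 0, 0, 1], [0, 0, 1, 0, 0, 0, 1]]}}

```text
clock: 3.12
tcp_pos: [0.4771, -0.1865, 0.2922]
orientation: [1.204, 2.901, 0.0]
contact_force: [-0.1, -0.4, -0.1]
grip_width: 0.0855
gripper_force: 0.0
```

Run:
```python
from h import *
o,M=state(); np.save("o2.npy",o,allow_pickle=True); cv2.imwrite("pics/w2.png",grab_frame("wrist"))
```

```text
t 3.12 tcp [ 0.4771 -0.1865  0.2922] xang 134.92 tilt [0.0002 0.0002] j [-0.3083  0.1579  0.6378  1.8965 -0.1045  1.1198  1.1531] F [-0.0957 -0.4241 -0.1054] w 0.0855 gf 0.0
```

View pics/w2.png

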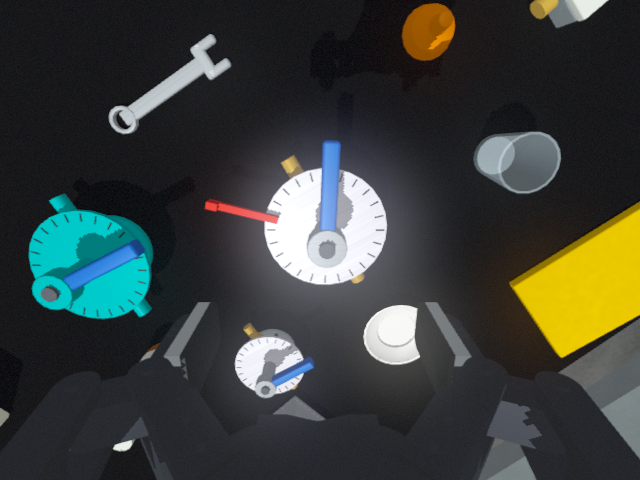

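View pics/w1.png

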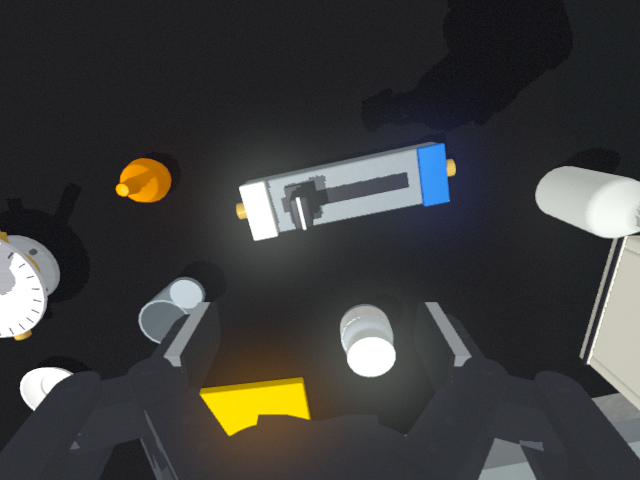

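In w2 the blue lever runs from the hub at (327,247) to its tip at (331,142), and the red pointer from (278,219) to (206,205). In w1 the selector grip stands at (300,205) near the white cap (259,210), with the blue cap at (434,174).

Run:
```python
from h import *
o=np.load("o2.npy",allow_pickle=True).item(); c,T=cam("wrist",o)
im=cv2.imread("pics/w2.png"); h=cv2.cvtColor(im,cv2.COLOR_BGR2HSV)
def biggest(m,near):
    n,l,s,ce=cv2.connectedComponentsWithStats(m.astype(np.uint8))
    k=min((i for i in range(1,n) if s[i,4]>100),key=lambda i:np.hypot(*(ce[i]-near))); return l==k
blue=biggest((h[...,0]>100)&(h[...,0]<125)&(h[...,1]>120)&(h[...,2]>60),(330,190))
red=biggest(((h[...,0]<5)|(h[...,0]>174))&(h[...,1]>150)&(h[...,2]>60),(240,210))
def pts(m,z): return np.array([back(p,z,c,T)[:2] for p in np.argwhere(m)[:,::-1]])
def line(m,z):
    q=pts(m,z); vx,vy,x,y=cv2.fitLine(q.astype(np.float32),cv2.DIST_HUBER,0,.001,.001).ravel(); return np.array([x,y]),np.array([vx,vy]),q
pl=((h[...,1]<40)&(h[...,2]>150)); pl=biggest(pl,(326,225))
ct=max(cv2.findContours(pl.astype(np.uint8),0,1)[0],key=cv2.contourArea); hull=cv2.convexHull(ct)[:,0]
q=np.array([back(p,.061,c,T)[:2] for p in hull])
ctr,rad=cv2.minEnclosingCircle(q.astype(np.float32)); print("plate",ctr,rad)
A=np.c_[2*q,np.ones(len(q))]; s=np.linalg.lstsq(A,(q**2).sum(1),rcond=None)[0]; print("lsq",s[:2],np.sqrt(s[2]+s[:2]@s[:2]))
print("hub",back((327,248),.125,c,T))
ctr=s[:2]
for m,z in((blue,.121),(red,.072)):
    p,v,q=line(m,z); 
    if (p-ctr)@v<0: v=-v
    r=(q-ctr)@v; print("ang",np.degrees(np.arctan2(v[1],v[0]))%360,"off axis",np.cross(v,p-ctr),"r",r.min(),r.max(), "centroid ang",np.degrees(np.arctan2(*(p-ctr)[::-1]))%360)
# selector
o1=dict(tcp_pos=np.array([.5037,.2115,.2926]),orientation=np.array([.404,3.115,.001])); c,T=cam("wrist",o1)
for n,px,z in(("white cap",(258,210),.044),("blue cap",(433,174),.044),("griptop",(301,206),.089)): print(n,back(px,z,c,T))
```

```text
plate (0.5104502439498901, -0.20828159153461456) 0.07036364823579788
lsq [ 0.5105 -0.2083] 0.0699891784266947
hub [ 0.5093 -0.2062  0.125 ]
ang 134.3349 off axis -0.002065130577485537 r 0.020300762401048177 0.10281139526004164 centroid ang 132.6157868466003
ang 211.87128 off axis -0.0031168842040411315 r 0.08257770900109648 0.13464173264501816 centroid ang 210.27359188687464
white cap [0.5061 0.1385 0.044 ]
blue cap [0.5165 0.3431 0.044 ]
griptop [0.5036 0.1937 0.089 ]<stdin>:22: DeprecationWarning: Arrays of 2-dimensional vectors are deprecated. Use arrays of 3-dimensional vectors instead. (deprecated in NumPy 2.0)
```

Request:
{"op": "apply_moves", "data": {"moves": [[0, 0, 0, 0.0077, 0.0016, 0.033, 1], [0, 0, 0, 0.0077, 0.0016, 0.033, 1], [0, 0, 0, 0.0077, 0.0016, 0.033, 1], [0, 0, 0, 0.0077, 0.0016, 0.033, 1], [0, 0, 0, 0.0077, 0.0016, 0.033, 1], [0, 0, 0, 0.0077, 0.0016, 0.032, 1], [0, 0, 0, 0, 0, 0, 1], [0, 0, 0, 0, 0, 0, 0]]}}

```text
clock: 3.83
tcp_pos: [0.4502, -0.147, 0.0946]
orientation: [-1.193, -2.903, 0.002]
contact_force: [0.2, -1.6, 0.2]
grip_width: 0.0755
gripper_force: 0.0
```

Request:
{"op": "apply_moves", "data": {"moves": [[0, 0, 0, 0, 0, 0, -1], [0, 0, 0, 0, 0, 0, -1], [0, 0, 0, 0, 0, 0, -1], [0, 0, 0, 0, 0, 0, -1], [0, 0, 0, 0, 0, 0, -1], [0, 0, 0, 0, 0, 0, -1], [0, 0, 0, 0, 0, 0, -1], [0, 0, 0, 0, 0, 0, -1]], "grip_force": 30}}

```text
clock: 4.5
tcp_pos: [0.4524, -0.1472, 0.0963]
orientation: [1.197, 2.902, 0.003]
contact_force: [-1.1, 1.8, 7.4]
grip_width: 0.0156
gripper_force: 33.5
```

Run:
```python
from h import *
o,M=state(); p=o["tcp_pos"][:2]-[.510,-.208]; print(np.hypot(*p),np.degrees(np.arctan2(p[1],p[0])), o["moment"])
```

```text
t 4.5 tcp [ 0.4524 -0.1472  0.0963] xang 135.18 tilt [0.0026 0.0007] j [-0.2484  0.3813  0.5256  2.1684 -0.3113  0.6606  1.2824] F [-1.064   1.758   7.4477] w 0.0156 gf 33.5
0.08375448402780203 133.43910188807922 [ 0.388   0.0241 -0.3567]
```

Request:
{"op": "apply_moves", "data": {"moves": [[0, 0, 0.4, -0.0001, 0.0035, 0, -1], [0, 0, 0.4, -0.0001, 0.0035, 0, -1], [0, 0, 0.4, -0.0001, 0.0035, 0, -1], [0, 0, 0.4, -0.0001, 0.0035, 0, -1], [0, 0, 0.4, -0.0001, 0.0035, 0, -1], [0, 0, 0.4, -0.0001, 0.0035, 0, -1], [0, 0, 0.4, -0.0001, 0.0035, 0, -1], [0, 0, 0.4, -0.0001, 0.0035, 0, -1]]}}

```text
clock: 5.17
tcp_pos: [0.4746, -0.1316, 0.0962]
orientation: [1.665, 2.662, 0.001]
contact_force: [-2.1, -0.6, 10.1]
grip_width: 0.0158
gripper_force: 32.3
```

```bash
cat >> h.py <<'E'
def lev(c=(.510,-.208)):
    o,M=state(); p=o["tcp_pos"][:2]-np.array(c); print("r",np.hypot(*p),"ang",np.degrees(np.arctan2(p[1],p[0]))%360,"Ftool",M.T@o["contact_force"],"mz",o["moment"])
E
python3 -c "
from h import *
lev()"
```

```text
t 5.17 tcp [ 0.4746 -0.1316  0.0962] xang 115.95 tilt [ 0.0014 -0.    ] j [-0.3464  0.4243  0.6082  2.1342 -0.3805  0.687   0.9714] F [-2.0878 -0.5827 10.0551] w 0.0158 gf 32.3
r 0.08421648446423431 ang 114.83880461125283 Ftool [  0.3832  -2.1194 -10.0581] mz [-0.1309  0.4313  0.2706]
```

Request:
{"op": "apply_moves", "data": {"moves": [[0, 0, 0.15, 0, 0.0013, 0, -1], [0, 0, 0.15, 0, 0.0013, 0, -1], [0, 0, 0.15, 0, 0.0013, 0, -1], [0, 0, 0.15, 0, 0.0013, 0, -1], [0, 0, 0.15, 0, 0.0013, 0, -1], [0, 0, 0.15, 0, 0.0013, 0, -1], [0, 0, 0.15, 0, 0.0013, 0, -1], [0, 0, 0.15, 0, 0.0013, 0, -1]]}}

```text
clock: 5.83
tcp_pos: [0.4843, -0.1276, 0.0962]
orientation: [1.827, 2.554, 0.001]
contact_force: [-1.6, 0.6, 8.5]
grip_width: 0.0154
gripper_force: 32.2
```

```bash
python3 -c "
from h import *
lev()"
```

```text
t 5.83 tcp [ 0.4843 -0.1276  0.0962] xang 108.83 tilt [ 0.0017 -0.0001] j [-0.3765  0.4443  0.6382  2.1171 -0.4094  0.6997  0.8624] F [-1.5546  0.6138  8.5112] w 0.0154 gf 32.2
r 0.08442790158257718 ang 107.70648462404901 Ftool [ 1.0772 -1.2598 -8.5139] mz [-0.1333  0.3448  0.3024]
```

Request:
{"op": "apply_moves", "data": {"moves": [[0, 0, 0.15, 0, 0.0013, 0, -1], [0, 0, 0.15, 0, 0.0013, 0, -1], [0, 0, 0.15, 0, 0.0013, 0, -1], [0, 0, 0.15, 0, 0.0013, 0, -1], [0, 0, 0.15, 0, 0.0013, 0, -1], [0, 0, 0.15, 0, 0.0013, 0, -1], [0, 0, 0.15, 0, 0.0013, 0, -1], [0, 0, 0.15, 0, 0.0013, 0, -1]]}}

```text
clock: 6.5
tcp_pos: [0.4945, -0.1248, 0.0963]
orientation: [1.983, 2.434, 0.002]
contact_force: [-1.7, -0.7, 8.5]
grip_width: 0.0153
gripper_force: 32.1
```

```bash
python3 -c "
from h import *
lev()"
```

```text
t 6.5 tcp [ 0.4945 -0.1248  0.0963] xang 101.65 tilt [ 0.0021 -0.0003] j [-0.4032  0.4665  0.6684  2.0979 -0.4398  0.7142  0.7554] F [-1.6831 -0.6989  8.4984] w 0.0153 gf 32.1
r 0.08463902199074035 ang 100.53337553007187 Ftool [-0.3508 -1.773  -8.5016] mz [-0.1394  0.2162  0.3514]
```

Request:
{"op": "apply_moves", "data": {"moves": [[0, 0, 0.15, 0, 0.0013, 0, -1], [0, 0, 0.15, 0, 0.0013, 0, -1], [0, 0, 0.15, 0, 0.0013, 0, -1], [0, 0, 0.15, 0, 0.0013, 0, -1], [0, 0, 0.15, 0, 0.0013, 0, -1], [0, 0, 0.15, 0, 0.0013, 0, -1], [0, 0, 0.15, 0, 0.0013, 0, -1], [0, 0, 0.15, 0, 0.0013, 0, -1]]}}

```text
clock: 7.17
tcp_pos: [0.505, -0.1233, 0.0963]
orientation: [2.132, 2.305, 0.002]
contact_force: [-0.8, -0.5, 8.0]
grip_width: 0.0154
gripper_force: 32.0
```

```bash
python3 -c "
from h import *
lev()"
```

```text
t 7.17 tcp [ 0.505  -0.1233  0.0963] xang 94.46 tilt [ 0.0023 -0.0005] j [-0.4258  0.4904  0.6982  2.0771 -0.4709  0.7306  0.6511] F [-0.8113 -0.5453  7.9621] w 0.0154 gf 32.0
r 0.08484734155691763 ang 93.3945695814958 Ftool [-0.4861 -0.8333 -7.9637] mz [-0.1902  0.153   0.4212]
```

Request:
{"op": "apply_moves", "data": {"moves": [[0, 0, 0.15, 0, 0.0013, 0, -1], [0, 0, 0.15, 0, 0.0013, 0, -1], [0, 0, 0.15, 0, 0.0013, 0, -1], [0, 0, 0.15, 0, 0.0013, 0, -1], [0, 0, 0.15, 0, 0.0013, 0, -1], [0, 0, 0.15, 0, 0.0013, 0, -1], [0, 0, 0.15, 0, 0.0013, 0, -1], [0, 0, 0.15, 0, 0.0013, 0, -1]]}}

```text
clock: 7.83
tcp_pos: [0.5156, -0.1231, 0.0963]
orientation: [2.272, 2.166, 0.002]
contact_force: [0.0, -0.6, 6.6]
grip_width: 0.0156
gripper_force: 31.9
```

```bash
python3 -c "
from h import *
lev()
cv2.imwrite('pics/w3.png',grab_frame('wrist'))"
```

```text
t 7.83 tcp [ 0.5156 -0.1231  0.0963] xang 87.28 tilt [ 0.0027 -0.0008] j [-0.4446  0.5157  0.7278  2.0551 -0.5027  0.7485  0.5492] F [ 0.0128 -0.6288  6.6417] w 0.0156 gf 31.9
r 0.08504323984072629 ang 86.23995417297381 Ftool [-0.6317  0.0606 -6.6411] mz [-0.2377  0.0679  0.5035]
```

View pics/w3.png

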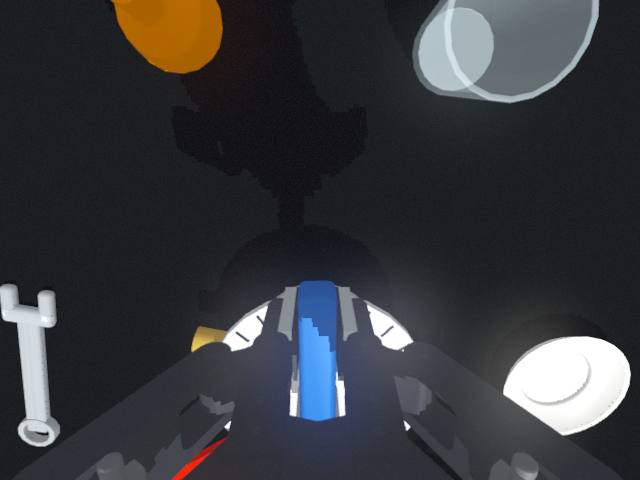

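The wrist picture shows the blue lever (318,350) held between the pads and moving with them, so I'll continue to the stop.

Request:
{"op": "apply_moves", "data": {"moves": [[0, 0, 0.15, 0, 0.0013, 0, -1], [0, 0, 0.15, 0, 0.0013, 0, -1], [0, 0, 0.15, 0, 0.0013, 0, -1], [0, 0, 0.15, 0, 0.0013, 0, -1], [0, 0, 0.15, 0, 0.0013, 0, -1], [0, 0, 0.15, 0, 0.0013, 0, -1], [0, 0, 0.15, 0, 0.0013, 0, -1], [0, 0, 0.15, 0, 0.0013, 0, -1]]}}

```text
clock: 8.55
tcp_pos: [0.5259, -0.1241, 0.0963]
orientation: [2.403, 2.02, 0.002]
contact_force: [-0.9, -0.7, 7.3]
grip_width: 0.0155
gripper_force: 32.1
```

```bash
python3 -c "
from h import *
lev()"
```

```text
t 8.55 tcp [ 0.5259 -0.1241  0.0963] xang 80.09 tilt [ 0.0026 -0.0008] j [-0.4596  0.5421  0.7568  2.0325 -0.5348  0.7681  0.4492] F [-0.9    -0.7419  7.3127] w 0.0155 gf 32.1
r 0.08535028326464128 ang 79.24293679838762 Ftool [-0.8881 -0.739  -7.3145] mz [-0.2612  0.0223  0.479 ]
```

Request:
{"op": "apply_moves", "data": {"moves": [[0, 0, 0.15, 0, 0.0013, 0, -1], [0, 0, 0.15, 0, 0.0013, 0, -1], [0, 0, 0.15, 0, 0.0013, 0, -1], [0, 0, 0.15, 0, 0.0013, 0, -1], [0, 0, 0.15, 0, 0.0013, 0, -1], [0, 0, 0.15, 0, 0.0013, 0, -1], [0, 0, 0.15, 0, 0.0013, 0, -1], [0, 0, 0.15, 0, 0.0013, 0, -1]]}}

```text
clock: 9.22
tcp_pos: [0.5345, -0.1261, 0.0961]
orientation: [-2.526, -1.866, 0.0]
contact_force: [-7.0, 1.9, 14.6]
grip_width: 0.0156
gripper_force: 40.1
```

```bash
python3 -c "
from h import *
lev()"
```

```text
t 9.22 tcp [ 0.5345 -0.1261  0.0961] xang 72.92 tilt [-0.0007  0.0006] j [-0.4712  0.569   0.7857  2.0106 -0.5659  0.7917  0.3512] F [-6.991   1.9349 14.5706] w 0.0156 gf 40.1
r 0.0854438442517328 ang 73.3592150661352 Ftool [ -0.1982  -7.2628 -14.5648] mz [0.2666 1.6351 0.8635]
```

Request:
{"op": "apply_moves", "data": {"moves": [[0, 0, 0, 0, 0.001, 0, -1], [0, 0, 0, 0, 0.001, 0, -1], [0, 0, 0, 0, 0.001, 0, -1], [0, 0, 0, 0, 0.001, 0, -1], [0, 0, 0, 0, 0.001, 0, -1], [0, 0, 0, 0, 0, 0, -1], [0, 0, 0, 0, 0, 0, -1], [0, 0, 0, 0, 0, 0, -1]]}}

```text
clock: 9.88
tcp_pos: [0.5346, -0.1262, 0.0958]
orientation: [-2.519, -1.861, 0.006]
contact_force: [-18.7, 6.2, 26.6]
grip_width: 0.0149
gripper_force: 41.1
```

```bash
python3 -c "
from h import *
lev()"
```

```text
t 9.88 tcp [ 0.5346 -0.1262  0.0958] xang 72.92 tilt [-0.0092  0.0055] j [-0.4657  0.574   0.7838  2.0033 -0.566   0.8044  0.3524] F [-18.7282   6.2078  26.5891] w 0.0149 gf 41.1
r 0.08541053831641654 ang 73.28431718309129 Ftool [  0.5022 -20.0008 -26.3814] mz [1.1158 3.836  0.6268]
```

Request:
{"op": "apply_moves", "data": {"moves": [[0, 0, 0, 0, 0, 0, 0], [0, 0, 0, 0, 0, 0, 0.5], [0, 0, 0, 0, 0, 0, 0.5], [0, 0, 0, 0, 0, 0, 0.5], [0, 0, 0, 0, 0, -0.02, 0.5], [0, 0, 0, 0, 0, -0.035, 0.5], [0, 0, 0, 0, 0, -0.035, 0.5], [0, 0, 0, 0, 0, -0.035, 0.5]]}}

```text
clock: 10.55
tcp_pos: [0.5391, -0.1277, 0.2213]
orientation: [-2.529, -1.864, 0.002]
contact_force: [0.5, 1.7, 0.4]
grip_width: 0.0638
gripper_force: 0.0
```

Run:
```python
from h import *
o,M=state(); c,T=cam("wrist",o); im=grab_frame("wrist"); cv2.imwrite("pics/w4.png",im)
h=cv2.cvtColor(im,cv2.COLOR_BGR2HSV)
m=((h[...,0]>100)&(h[...,0]<125)&(h[...,1]>120)&(h[...,2]>60)).astype(np.uint8)
n,l,s,ce=cv2.connectedComponentsWithStats(m)
for k in range(1,n):
    if s[k,4]>300:
        q=np.array([back(p,.121,c,T)[:2] for p in np.argwhere(l==k)[:,::-1]])
        vx,vy,x,y=cv2.fitLine(q.astype(np.float32),cv2.DIST_HUBER,0,.001,.001).ravel(); print(s[k],x,y,np.degrees(np.arctan2(vy,vx)))
to((.5050,.135,.2),90)
```

```text
t 10.55 tcp [ 0.5391 -0.1277  0.2213] xang 72.8 tilt [-0.001  -0.0007] j [-0.6048  0.4125  0.9466  1.9017 -0.3892  1.0254  0.2094] F [0.5102 1.6529 0.3896] w 0.0638 gf 0.0
[ 299  207   24  104 2028] 0.52812356 -0.14486302 74.688774
t 10.6 tcp [ 0.5427 -0.1295  0.2278] xang 72.74 tilt [ 0.0087 -0.0012] j [-0.6069  0.4059  0.952   1.8931 -0.3864  1.0294  0.2071] F [ 3.1207 -2.2609  4.1472] w 0.0639 gf 0.0
tool shift [ 0.2414 -0.1147  0.0271]
turn z units -2.87604294450883
```

Request:
{"op": "apply_moves", "data": {"moves": [[0, 0, 0, 0.03, -0.0143, 0, -1], [0, 0, 0, 0.03, -0.0143, 0, -1], [0, 0, 0, 0.03, -0.0143, 0, -1], [0, 0, 0, 0.03, -0.0143, 0, -1], [0, 0, 0, 0.03, -0.0143, 0, -1], [0, 0, 0, 0.03, -0.0143, 0, -1], [0, 0, 0, 0.03, -0.0143, 0, -1], [0, 0, 0, 0.03, -0.0143, 0, -1]]}}

```text
clock: 11.27
tcp_pos: [0.5007, 0.1373, 0.2202]
orientation: [2.528, 1.865, 0.001]
contact_force: [0.3, 0.3, 0.7]
grip_width: -0.0
gripper_force: 0.0
```

Request:
{"op": "apply_moves", "data": {"moves": [[0, 0, -0.5, 0, 0, 0, -1], [0, 0, -0.5, 0, 0, 0, -1], [0, 0, -0.5, 0, 0, 0, -1], [0, 0, -0.5, 0, 0, 0, -1], [0, 0, -0.5, 0, 0, 0, -1], [0, 0, 0, 0, 0, 0, -1], [0, 0, 0, 0, 0, 0, -1], [0, 0, 0, 0, 0, 0, -1]]}}

```text
clock: 11.93
tcp_pos: [0.501, 0.1356, 0.2201]
orientation: [2.265, 2.177, 0.0]
contact_force: [-0.8, 0.3, -0.4]
grip_width: 0.0002
gripper_force: 0.0
```

Run:
```python
from h import *
to((.506,.135,.058),87.7); o=telemetry.get_obs(); c,T=cam("wrist",o); im=grab_frame("wrist")
for P in((.504,.189,.089),(.5061,.1385,.044),(.5165,.3431,.044)): cv2.circle(im,tuple(int(v) for v in proj(P,c,T)),2,(0,255,0),-1)
cv2.imwrite("pics/w5.png",im)
```

```text
t 11.93 tcp [0.501  0.1356 0.2201] xang 87.73 tilt [0.0001 0.    ] j [-1.1177  0.3184  0.9054  1.9799 -0.3006  0.9822 -0.1066] F [-0.7732  0.3056 -0.4208] w 0.0002 gf 0.0
tool shift [-0.0004  0.005   0.1621]
turn z units 0.0054725011636188965
```

View pics/w5.png

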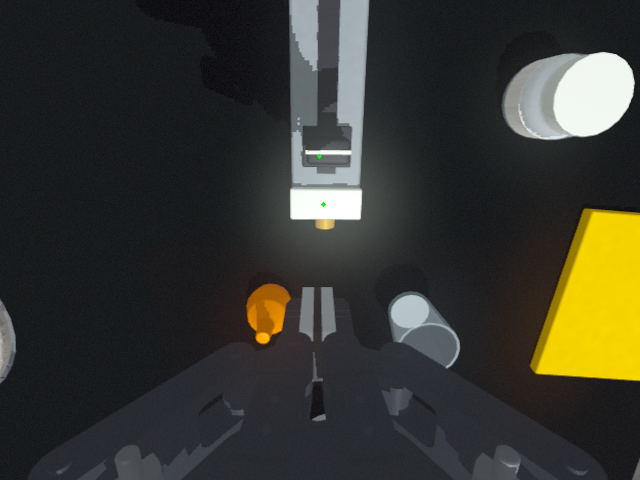

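The view shows the white cap at (326,204) and the black grip at (328,150), aligned with the shut fingers at (318,310), so I'm about 8 mm off to one side.

Request:
{"op": "apply_moves", "data": {"moves": [[0, 0, 0, 0, 0.002, 0.0324, -1], [0, 0, 0, 0, 0.002, 0.0324, -1], [0, 0, 0, 0, 0.002, 0.0324, -1], [0, 0, 0, 0, 0.002, 0.0324, -1], [0, 0, 0, 0, 0, 0.0324, -1], [0, 0, 0, 0, 0, 0, -1], [0, 0, 0, 0.007, 0, 0, -1], [0, 0, 0, 0.007, 0, 0, -1]]}}

```text
clock: 12.65
tcp_pos: [0.5106, 0.1494, 0.0596]
orientation: [2.264, 2.176, 0.002]
contact_force: [0.2, 0.8, 0.4]
grip_width: -0.0005
gripper_force: 0.0
```

Request:
{"op": "apply_moves", "data": {"moves": [[0, 0, 0, 0.008, 0, 0, -1], [0, 0, 0, 0.008, 0, 0, -1], [0, 0, 0, 0.008, 0, 0, -1], [0, 0, 0, 0.008, 0, 0, -1], [0, 0, 0, 0.008, 0, 0, -1], [0, 0, 0, 0.008, 0, 0, -1], [0, 0, 0, 0.008, 0, 0, -1], [0, 0, 0, 0.008, 0, 0, -1]]}}

```text
clock: 13.32
tcp_pos: [0.5123, 0.2136, 0.0582]
orientation: [2.263, 2.178, 0.0]
contact_force: [2.3, -5.4, 2.0]
grip_width: 0.0001
gripper_force: 2.2
```

Run:
```python
from h import *
lev()
```

```text
t 13.32 tcp [0.5123 0.2136 0.0582] xang 87.8 tilt [ 0.0007 -0.0004] j [-1.0201  0.614   0.6828  2.0127 -0.5855  0.7166 -0.0085] F [ 2.3468 -5.3673  1.9653] w 0.0001 gf 2.2
r 0.42161886443082036 ang 89.688809609224 Ftool [-5.2738  2.5528 -1.9619] mz [-0.9235 -0.3885 -0.0728]
```

Request:
{"op": "apply_moves", "data": {"moves": [[0, 0, 0, 0.008, 0, 0, -1], [0, 0, 0, 0.008, 0, 0, -1], [0, 0, 0, 0.008, 0, 0, -1], [0, 0, 0, 0.008, 0, 0, -1], [0, 0, 0, 0.008, 0, 0, -1], [0, 0, 0, 0.008, 0, 0, -1], [0, 0, 0, 0.003, 0, 0, -1], [0, 0, 0, 0.003, 0, 0, -1]]}}

```text
clock: 13.98
tcp_pos: [0.5137, 0.2677, 0.0579]
orientation: [-2.262, -2.18, 0.001]
contact_force: [1.6, -4.5, 1.4]
grip_width: -0.0002
gripper_force: 2.1
```

Request:
{"op": "apply_moves", "data": {"moves": [[0, 0, 0, 0.0015, 0, 0, -1], [0, 0, 0, 0.0015, 0, 0, -1], [0, 0, 0, 0.0015, 0, 0, -1], [0, 0, 0, 0.0015, 0, 0, -1], [0, 0, 0, 0.0015, 0, 0, -1], [0, 0, 0, 0.0015, 0, 0, -1], [0, 0, 0, 0, 0, 0, -1], [0, 0, 0, 0, 0, 0, -1]]}}

```text
clock: 14.65
tcp_pos: [0.514, 0.2765, 0.058]
orientation: [-2.262, -2.179, 0.0]
contact_force: [1.7, -2.8, -1.2]
grip_width: 0.0001
gripper_force: 1.5
```

Run:
```python
from h import *
lev()
```

```text
t 14.65 tcp [0.514  0.2765 0.058 ] xang 87.85 tilt [-0.0005  0.0002] j [-1.099   0.6532  0.6818  1.9438 -0.594   0.7547 -0.1067] F [ 1.7348 -2.8007 -1.2083] w 0.0001 gf 1.5
r 0.4845245371822801 ang 89.52386747513489 Ftool [-2.7338  1.8395  1.2068] mz [-0.6514 -0.2971 -0.0313]
```

Request:
{"op": "apply_moves", "data": {"moves": [[0, 0, 0, 0.0015, 0, 0, -1], [0, 0, 0, 0.0015, 0, 0, -1], [0, 0, 0, 0.0015, 0, 0, -1], [0, 0, 0, 0.0015, 0, 0, -1], [0, 0, 0, 0.0015, 0, 0, -1], [0, 0, 0, 0.0015, 0, 0, -1], [0, 0, 0, 0, 0, 0, -1], [0, 0, 0, 0, 0, 0, -1]]}}

```text
clock: 15.32
tcp_pos: [0.5142, 0.2811, 0.058]
orientation: [2.265, 2.174, -0.007]
contact_force: [-0.6, -13.8, 4.3]
grip_width: -0.0001
gripper_force: 6.6
```

Run:
```python
from h import *
lev()
```

```text
t 15.32 tcp [0.5142 0.2811 0.058 ] xang 87.67 tilt [-0.0018 -0.0045] j [-1.1079  0.6593  0.6856  1.9355 -0.5917  0.7621 -0.1206] F [ -0.5865 -13.8026   4.314 ] w -0.0001 gf 6.6
r 0.48910165751144663 ang 89.50385540487285 Ftool [-13.8345  -0.0311  -4.2511] mz [-2.6548  0.2027  0.0079]
```

Request:
{"op": "apply_moves", "data": {"moves": [[0, 0, 0, 0.0015, 0, 0, -1], [0, 0, 0, 0.0015, 0, 0, -1], [0, 0, 0, 0.0015, 0, 0, -1], [0, 0, 0, 0, 0, 0, -1], [0, 0, 0, 0, 0, 0, -1], [0, 0, 0, 0, 0, 0, -1], [0, 0, 0, 0, 0, 0, -1], [0, 0, 0, 0, 0, 0, -1]]}}

```text
clock: 15.98
tcp_pos: [0.5142, 0.2813, 0.058]
orientation: [2.266, 2.17, -0.013]
contact_force: [-2.6, -22.6, 9.1]
grip_width: -0.0
gripper_force: 11.3
```

Run:
```python
from h import *
lev()
```

```text
t 15.98 tcp [0.5142 0.2813 0.058 ] xang 87.5 tilt [-0.0033 -0.0089] j [-1.1115  0.6621  0.6891  1.9327 -0.5891  0.7666 -0.1273] F [ -2.6106 -22.5963   9.0896] w -0.0 gf 11.3
r 0.4892928721177283 ang 89.50882312052897 Ftool [-22.7698  -1.6478  -8.8798] mz [-4.5221  0.59    0.021 ]
```

Request:
{"op": "apply_moves", "data": {"moves": [[0, 0, 0, -0.012, 0, 0, -1], [0, 0, 0, -0.03, 0, 0, -1], [0, 0, 0, 0, 0, -0.03, -1], [0, 0, 0, 0, 0, -0.04, -1], [0, 0, 0, 0, 0, -0.04, -1], [0, 0, 0, 0, 0, -0.04, 1], [0, 0, 0, -0.037, 0.0033, 0, 1], [0, 0, 0, -0.037, 0.0033, 0, 1]]}}

```text
clock: 16.65
tcp_pos: [0.5184, 0.1777, 0.2108]
orientation: [-2.254, -2.188, -0.011]
contact_force: [0.3, -0.8, -0.8]
grip_width: 0.0356
gripper_force: 0.0
```

Request:
{"op": "apply_moves", "data": {"moves": [[0, 0, 0, -0.037, 0.0033, 0, 1], [0, 0, 0, -0.037, 0.0033, 0, 1], [0, 0, 0, -0.037, 0.0033, 0, 1], [0, 0, 0, -0.037, 0.0033, 0, 1], [0, 0, 0, -0.037, 0.0033, 0, 1], [0, 0, 0, -0.037, 0.0033, 0, 1], [0, 0, 0, -0.037, 0.0033, 0, 1], [0, 0, 0, -0.037, 0.0033, 0, 1]]}}

```text
clock: 17.32
tcp_pos: [0.5329, -0.1232, 0.2085]
orientation: [-2.26, -2.181, -0.004]
contact_force: [0.5, -0.0, 0.6]
grip_width: 0.0855
gripper_force: 0.0
```

Request:
{"op": "apply_moves", "data": {"moves": [[0, 0, 0.5, 0, 0, 0, 1], [0, 0, 0.5, 0, 0, 0, 1], [0, 0, 0.5, 0, 0, 0, 1], [0, 0, 0.5, 0, 0, 0, 1], [0, 0, 0.25, 0, 0, 0, 1], [0, 0, 0, 0, 0, 0, 1], [0, 0, 0, 0, 0, 0, 1], [0, 0, 0, 0, 0, 0, 1]]}}

```text
clock: 17.98
tcp_pos: [0.5324, -0.1227, 0.2082]
orientation: [-2.502, -1.9, -0.001]
contact_force: [0.2, 0.7, -0.2]
grip_width: 0.0857
gripper_force: 0.0
```

Run:
```python
from h import *
to((.533,-.126,.095),74.3); cv2.imwrite("pics/w6.png",grab_frame("wrist"))
```

```text
t 17.98 tcp [ 0.5324 -0.1227  0.2082] xang 74.44 tilt [0.0003 0.0005] j [-0.6285  0.425   0.9682  1.9339 -0.4169  0.9979  0.2595] F [ 0.1923  0.7205 -0.2187] w 0.0857 gf 0.0
tool shift [-0.0031  0.0014  0.1132]
turn z units 0.02288942388294875
```

View pics/w6.png

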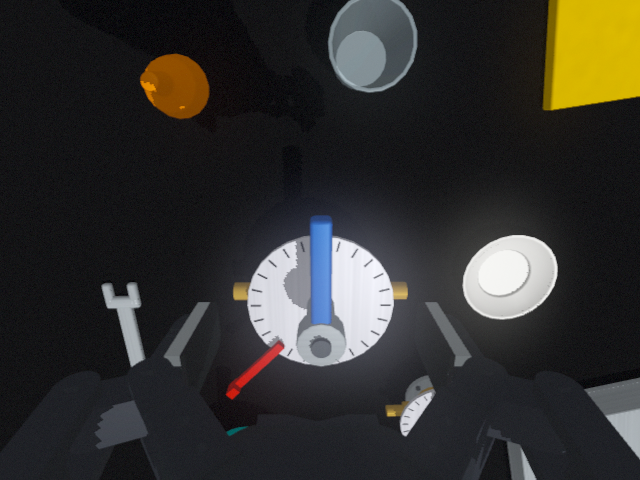

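Request:
{"op": "apply_moves", "data": {"moves": [[0, 0, 0, -0.003, 0.0007, 0.03, 1], [0, 0, 0, 0, 0, 0.03, 1], [0, 0, 0, 0, 0, 0.03, 1], [0, 0, 0, 0, 0, 0.023, 1], [0, 0, 0, 0, 0, 0, 1], [0, 0, 0, 0, 0, 0, 0], [0, 0, 0, 0, 0, 0, -1], [0, 0, 0, 0, 0, 0, -1]], "grip_force": 40}}

```text
clock: 18.7
tcp_pos: [0.5333, -0.1267, 0.0968]
orientation: [2.502, 1.897, 0.003]
contact_force: [-0.4, -0.9, 0.3]
grip_width: 0.0516
gripper_force: 0.0
```

Request:
{"op": "apply_moves", "data": {"moves": [[0, 0, 0, 0, 0, 0, -1], [0, 0, 0, 0, 0, 0, -1], [0, 0, 0, 0, 0, 0, -1], [0, 0, 0, 0, 0, 0, -1], [0, 0, 0, 0, 0, 0, -1], [0, 0, 0, 0, 0, 0, -1], [0, 0, 0, 0, 0, 0, -1], [0, 0, 0, 0, 0, 0, -1]]}}

```text
clock: 19.37
tcp_pos: [0.5333, -0.1264, 0.0961]
orientation: [2.501, 1.898, 0.003]
contact_force: [0.2, 0.7, 6.1]
grip_width: 0.0157
gripper_force: 41.2
```

Run:
```python
from h import *
lev()
```

```text
t 19.37 tcp [ 0.5333 -0.1264  0.0961] xang 74.39 tilt [ 0.0022 -0.0001] j [-0.4889  0.5765  0.8121  2.0164 -0.5887  0.7939  0.3997] F [0.1653 0.7465 6.096 ] w 0.0157 gf 41.2
r 0.08482668878499268 ang 74.07657275623167 Ftool [ 0.7664 -0.0283 -6.0957] mz [ 0.128  -0.1298  0.3802]
```

Request:
{"op": "apply_moves", "data": {"moves": [[0, 0, -0.7, -0.0002, -0.0062, 0, -1], [0, 0, -0.7, -0.0002, -0.0062, 0, -1], [0, 0, -0.7, -0.0003, -0.0062, 0, -1], [0, 0, -0.7, -0.0002, -0.0062, 0, -1], [0, 0, -0.7, -0.0002, -0.0062, 0, -1], [0, 0, -0.7, -0.0003, -0.0062, 0, -1], [0, 0, -0.7, -0.0002, -0.0062, 0, -1], [0, 0, -0.7, -0.0002, -0.0062, 0, -1]]}}

```text
clock: 20.03
tcp_pos: [0.4852, -0.1279, 0.0961]
orientation: [1.842, 2.54, 0.003]
contact_force: [5.5, -2.5, 1.2]
grip_width: 0.0152
gripper_force: 39.4
```

Run:
```python
from h import *
lev()
```

```text
t 20.03 tcp [ 0.4852 -0.1279  0.0961] xang 108.11 tilt [ 0.0048 -0.0012] j [-0.4043  0.4545  0.676   2.1189 -0.4392  0.702   0.8791] F [ 5.5108 -2.5135  1.2122] w 0.0152 gf 39.4
r 0.08382758012669438 ang 107.19001812454131 Ftool [-4.1047  4.4619 -1.1828] mz [-0.3018 -0.8687 -0.1779]
```

Request:
{"op": "apply_moves", "data": {"moves": [[0, 0, -0.7, -0.0001, -0.0062, 0, -1], [0, 0, -0.7, -0.0002, -0.0062, 0, -1], [0, 0, -0.7, -0.0002, -0.0062, 0, -1], [0, 0, -0.7, -0.0002, -0.0062, 0, -1], [0, 0, -0.7, -0.0002, -0.0062, 0, -1], [0, 0, -0.7, -0.0002, -0.0062, 0, -1], [0, 0, -0.7, -0.0002, -0.0062, 0, -1], [0, 0, -0.7, -0.0002, -0.0062, 0, -1]]}}

```text
clock: 20.7
tcp_pos: [0.4454, -0.1559, 0.0961]
orientation: [1.029, 2.962, 0.001]
contact_force: [6.8, -1.8, -0.6]
grip_width: 0.0152
gripper_force: 39.0
```

Run:
```python
from h import *
lev()
```

```text
t 20.7 tcp [ 0.4454 -0.1559  0.0961] xang 141.68 tilt [ 0.0058 -0.0016] j [-0.2352  0.3751  0.5321  2.1799 -0.3112  0.6521  1.4171] F [ 6.808  -1.8027 -0.5751] w 0.0152 gf 39.0
r 0.0829692861253606 ang 141.0852635208337 Ftool [-6.4558  2.8055  0.6176] mz [-0.2429 -1.2279 -0.2878]
```

Request:
{"op": "apply_moves", "data": {"moves": [[0, 0, -0.7, -0.0004, -0.0061, 0, -1], [0, 0, -0.7, -0.0004, -0.0061, 0, -1], [0, 0, -0.7, -0.0003, -0.0061, 0, -1], [0, 0, -0.7, -0.0003, -0.0061, 0, -1], [0, 0, -0.7, -0.0003, -0.0061, 0, -1], [0, 0, -0.7, -0.0003, -0.0061, 0, -1], [0, 0, -0.7, -0.0003, -0.0061, 0, -1], [0, 0, -0.7, -0.0003, -0.0061, 0, -1]]}}

```text
clock: 21.37
tcp_pos: [0.4278, -0.2007, 0.0961]
orientation: [0.13, 3.135, -0.001]
contact_force: [4.6, 0.3, 2.5]
grip_width: 0.0151
gripper_force: 39.7
```

Run:
```python
from h import *
lev()
```

```text
t 21.37 tcp [ 0.4278 -0.2007  0.0961] xang 175.25 tilt [ 0.0043 -0.0007] j [-0.0151  0.3561  0.3864  2.1705 -0.2212  0.6468  2.0141] F [4.579  0.2609 2.5153] w 0.0151 gf 39.7
r 0.08256348491656727 ang 174.9149741333996 Ftool [-4.5526  0.6382 -2.4958] mz [ 0.1854 -0.7264 -0.4543]
```

Request:
{"op": "apply_moves", "data": {"moves": [[0, 0, -0.7, -0.0003, -0.0061, 0, -1], [0, 0, -0.7, -0.0003, -0.0061, 0, -1], [0, 0, -0.7, -0.0003, -0.0061, 0, -1], [0, 0, -0.7, -0.0003, -0.0061, 0, -1], [0, 0, -0.7, -0.0003, -0.0061, 0, -1], [0, 0, -0.7, -0.0003, -0.0061, 0, -1], [0, 0, -0.7, -0.0003, -0.0061, 0, -1], [0, 0, 0, 0, 0, 0, -1]]}}

```text
clock: 22.03
tcp_pos: [0.4352, -0.2435, 0.0961]
orientation: [-0.668, 3.066, -0.004]
contact_force: [3.1, -3.3, 3.7]
grip_width: 0.0153
gripper_force: 39.9
```

Run:
```python
from h import *
lev(); cv2.imwrite("pics/w7.png",grab_frame("wrist"))
```

```text
t 22.03 tcp [ 0.4352 -0.2435  0.0961] xang -155.43 tilt [ 0.0039 -0.0019] j [ 0.1698  0.3814  0.2609  2.106  -0.1554  0.6674  2.5343] F [ 3.1424 -3.3014  3.7052] w 0.0153 gf 39.9
r 0.08274732350505005 ang 205.38820839437736 Ftool [-1.4954 -4.3214 -3.6867] mz [-0.4644 -0.5597  0.087 ]
```

View pics/w7.png

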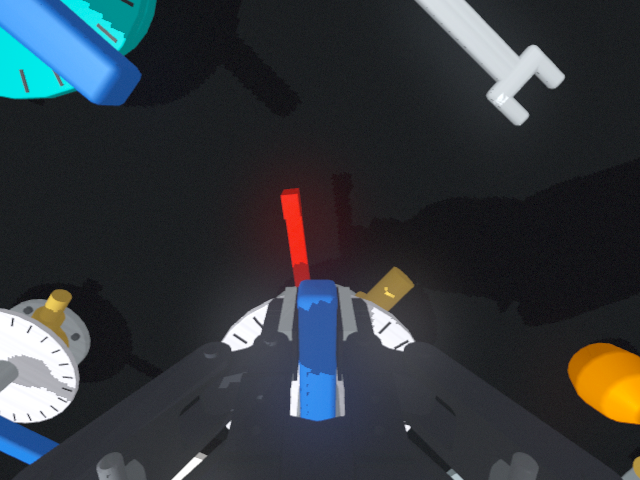

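```bash
cat > meas.py <<'E'
from h import *
import sys
def meas(im,o,ctr):
    c,T=cam("wrist",o); h=cv2.cvtColor(im,cv2.COLOR_BGR2HSV)
    red=((h[...,0]<5)|(h[...,0]>174))&(h[...,1]>150)&(h[...,2]>60)
    n,l,s,ce=cv2.connectedComponentsWithStats(red.astype(np.uint8)); k=1+s[1:,4].argmax(); red=l==k
    v=h[...,2][red]; print("red px",red.sum(),"V pct",np.percentile(v,[5,25,50,75,95]))
    for r0 in np.unique(np.argwhere(red)[:,0])[::8]:
        cs=np.flatnonzero(red[r0]); P=[back((x,r0),.071,c,T)[:2]-ctr for x in (cs[0]-.5,cs[-1]+.5)]
        a=[np.degrees(np.arctan2(p[1],p[0]))%360 for p in P]; print(r0,cs[0],cs[-1],"r",round(np.hypot(*P[0]),4),"ang",np.round(a,2),"mid",round(np.mean(a),2),"w mm",round(1e3*np.hypot(*(P[1]-P[0])),1))
E
python3 - <<'E'
from meas import *
q=np.array([(.5333,-.1264),(.4852,-.1279),(.4454,-.1559),(.4278,-.2007),(.4352,-.2435)])
s=np.linalg.lstsq(np.c_[2*q,np.ones(5)],(q**2).sum(1),rcond=None)[0]; print("axis",s[:2],np.sqrt(s[2]+s[:2]@s[:2])); d=q-s[:2]; print(np.degrees(np.arctan2(d[:,1],d[:,0]))%360,np.hypot(*d.T))
meas(cv2.imread("pics/w7.png"),telemetry.get_obs(),s[:2])
E
```

```text
axis [ 0.5118 -0.208 ] 0.0844176401717664
[ 75.2681 108.3891 141.8829 175.0181 204.8388] [0.0844 0.0844 0.0844 0.0844 0.0844]
red px 1698 V pct [126.85 168.   245.   246.   248.  ]
188 290 299 r 0.1357 ang [210.08 208.01] mid 209.04 w mm 4.9
196 280 300 r 0.1324 ang [212.43 207.93] mid 210.18 w mm 10.4
204 281 301 r 0.1283 ang [212.53 207.85] mid 210.19 w mm 10.5
212 282 301 r 0.1241 ang [212.64 207.99] mid 210.31 w mm 10.1
220 285 302 r 0.1198 ang [212.27 207.9 ] mid 210.09 w mm 9.1
228 286 303 r 0.1155 ang [212.37 207.81] mid 210.09 w mm 9.2
236 287 304 r 0.1111 ang [212.49 207.71] mid 210.1 w mm 9.3
244 289 305 r 0.1066 ang [212.34 207.59] mid 209.96 w mm 8.8
252 290 306 r 0.1022 ang [212.46 207.46] mid 209.96 w mm 8.9
260 291 307 r 0.0976 ang [212.6  207.32] mid 209.96 w mm 9.0
268 293 308 r 0.0929 ang [212.42 207.17] mid 209.8 w mm 8.5
276 294 309 r 0.0882 ang [212.58 206.99] mid 209.78 w mm 8.6
284 295 298 r 0.0834 ang [212.75 211.27] mid 212.01 w mm 2.2
```

```bash
cat >> meas.py <<'E'
def lever(im,o,ctr,zs=.121):
    c,T=cam("wrist",o); h=cv2.cvtColor(im,cv2.COLOR_BGR2HSV)
    b=(h[...,0]>100)&(h[...,0]<125)&(h[...,1]>120)&(h[...,2]>40)
    n,l,s,ce=cv2.connectedComponentsWithStats(b.astype(np.uint8)); k=min((i for i in range(1,n) if s[i,4]>500),key=lambda i:abs(ce[i][0]-320)+abs(ce[i][1]-330)); b=l==k
    for r0 in np.unique(np.argwhere(b)[:,0])[::10]:
        cs=np.flatnonzero(b[r0]); P=[back((x,r0),zs,c,T)[:2]-ctr for x in (cs[0]-.5,cs[-1]+.5)]
        m=(P[0]+P[1])/2; a=[np.degrees(np.arctan2(p[1],p[0]))%360 for p in (P[0],P[1],m)]; print(r0,cs[0],cs[-1],"r",round(np.hypot(*m),4),"ang",np.round(a,2),"w mm",round(1e3*np.hypot(*(P[1]-P[0])),1))
E
python3 - <<'E'
from meas import *
lever(cv2.imread("pics/w7.png"),telemetry.get_obs(),np.array([.5118,-.2080]))
E
```

```text
280 306 332 r 0.1101 ang [206.52 201.21 203.86] w mm 10.2
290 298 336 r 0.1058 ang [208.28 200.22 204.25] w mm 14.9
300 297 337 r 0.1015 ang [208.71 199.78 204.25] w mm 15.8
310 298 336 r 0.0971 ang [208.73 199.75 204.24] w mm 15.2
320 298 336 r 0.0925 ang [208.99 199.48 204.23] w mm 15.4
330 298 336 r 0.0879 ang [209.29 199.16 204.22] w mm 15.6
340 299 335 r 0.0832 ang [209.35 199.08 204.21] w mm 14.9
350 299 335 r 0.0783 ang [209.71 198.7  204.2 ] w mm 15.1
360 298 336 r 0.0734 ang [210.46 197.93 204.19] w mm 16.1
370 300 335 r 0.0683 ang [210.29 197.73 204.  ] w mm 15.0
380 300 335 r 0.0632 ang [210.84 197.11 203.97] w mm 15.2
390 300 335 r 0.0578 ang [211.52 196.36 203.92] w mm 15.4
400 300 335 r 0.0524 ang [212.34 195.44 203.87] w mm 15.6
410 300 335 r 0.0469 ang [213.39 194.28 203.81] w mm 15.8
420 310 324 r 0.0412 ang [208.66 199.41 204.03] w mm 6.7
```

Request:
{"op": "apply_moves", "data": {"moves": [[0, 0, -0.24, 0, -0.0021, 0, -1], [0, 0, -0.24, 0, -0.0021, 0, -1], [0, 0, -0.24, 0, -0.0021, 0, -1], [0, 0, -0.24, 0, -0.0021, 0, -1], [0, 0, 0, 0, 0, 0, -1], [0, 0, 0, 0, 0, 0, -1], [0, 0, 0, 0, 0, 0, -1], [0, 0, 0, 0, 0, 0, -1]]}}

```text
clock: 22.75
tcp_pos: [0.4386, -0.25, 0.0961]
orientation: [-0.815, 3.031, -0.004]
contact_force: [4.0, -3.6, 5.7]
grip_width: 0.0152
gripper_force: 40.1
```

Run:
```python
from meas import *
a=np.array([.5118,-.2080]); lev(a); o=telemetry.get_obs(); im=grab_frame("wrist"); cv2.imwrite("pics/w8.png",im); meas(im,o,a); lever(im,o,a)
```

```text
t 22.75 tcp [ 0.4386 -0.25    0.0961] xang -149.92 tilt [ 0.0034 -0.0017] j [ 0.1992  0.3885  0.2377  2.0907 -0.1431  0.6735  2.6274] F [ 4.0232 -3.6029  5.7375] w 0.0152 gf 40.1
r 0.08436789449033982 ang 209.8287646083408 Ftool [-1.687  -5.1526 -5.7176] mz [-0.4808 -0.6494 -0.4823]
red px 1560 V pct [141.   197.75 243.   244.   244.  ]
187 306 322 r 0.1356 ang [212.1  208.57] mid 210.33 w mm 8.3
195 305 322 r 0.1316 ang [212.4  208.51] mid 210.46 w mm 8.9
203 305 322 r 0.1275 ang [212.49 208.46] mid 210.47 w mm 9.0
211 305 322 r 0.1234 ang [212.59 208.39] mid 210.49 w mm 9.0
219 306 322 r 0.1192 ang [212.46 208.32] mid 210.39 w mm 8.6
227 306 322 r 0.115 ang [212.58 208.25] mid 210.41 w mm 8.7
235 306 322 r 0.1106 ang [212.7  208.16] mid 210.43 w mm 8.8
243 306 322 r 0.1062 ang [212.83 208.07] mid 210.45 w mm 8.8
251 306 322 r 0.1018 ang [212.98 207.97] mid 210.48 w mm 8.9
259 307 322 r 0.0972 ang [212.83 207.86] mid 210.35 w mm 8.4
267 307 322 r 0.0926 ang [213.   207.73] mid 210.37 w mm 8.5
275 308 322 r 0.0879 ang [212.84 207.59] mid 210.21 w mm 8.0
280 304 330 r 0.11 ang [212.18 206.86 209.52] w mm 10.2
290 298 336 r 0.1057 ang [213.53 205.47 209.5 ] w mm 14.9
300 297 337 r 0.1014 ang [213.94 205.01 209.47] w mm 15.8
310 298 336 r 0.097 ang [213.94 204.96 209.44] w mm 15.2
320 298 336 r 0.0924 ang [214.18 204.66 209.41] w mm 15.4
330 299 336 r 0.0878 ang [214.19 204.32 209.25] w mm 15.2
340 299 335 r 0.0831 ang [214.48 204.21 209.34] w mm 14.9
350 299 335 r 0.0783 ang [214.81 203.79 209.29] w mm 15.1
360 298 336 r 0.0733 ang [215.52 202.99 209.24] w mm 16.1
370 299 334 r 0.0683 ang [215.65 203.08 209.35] w mm 15.0
380 299 334 r 0.0631 ang [216.19 202.44 209.3 ] w mm 15.2
390 299 334 r 0.0578 ang [216.84 201.66 209.23] w mm 15.4
400 299 334 r 0.0524 ang [217.63 200.71 209.14] w mm 15.6
410 300 334 r 0.0468 ang [218.11 199.51 208.77] w mm 15.3
420 310 325 r 0.0411 ang [213.22 203.36 208.28] w mm 7.1
```

View pics/w8.png

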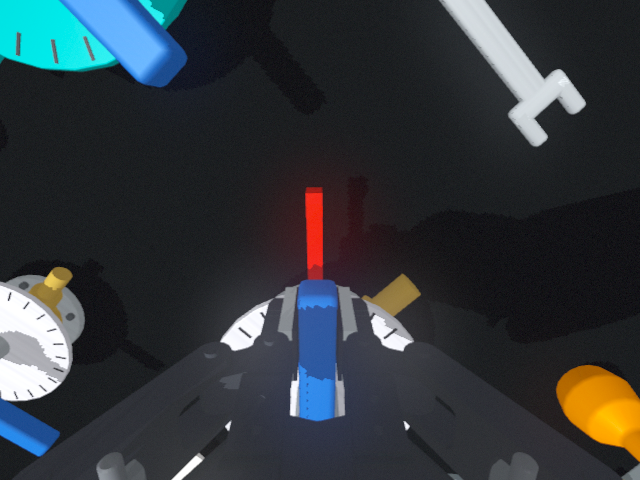

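Request:
{"op": "apply_moves", "data": {"moves": [[0, 0, -0.08, 0, -0.0008, 0, -1], [0, 0, -0.07, 0, -0.0007, 0, -1], [0, 0, 0, 0, 0, 0, -1], [0, 0, 0, 0, 0, 0, -1], [0, 0, 0, 0, 0, 0, -1], [0, 0, 0, 0, 0, 0, -1], [0, 0, 0, 0, 0, 0, -1], [0, 0, 0, 0, 0, 0, -1]]}}

```text
clock: 23.47
tcp_pos: [0.4391, -0.2509, 0.096]
orientation: [-0.838, 3.025, -0.003]
contact_force: [2.6, -1.4, 6.9]
grip_width: 0.0151
gripper_force: 40.4
```

```bash
python3 - <<'E' | awk 'NR<4||/^(2[0-9]5|2.[137]|3[0-5]0) /'
from meas import *
a=np.array([.5118,-.2080]); lev(a); o=telemetry.get_obs(); im=grab_frame("wrist"); cv2.imwrite("pics/w9.png",im); meas(im,o,a); lever(im,o,a)
E
```

```text
t 23.47 tcp [ 0.4391 -0.2509  0.096 ] xang -149.04 tilt [ 0.0028 -0.0011] j [ 0.2042  0.3899  0.2337  2.0879 -0.1416  0.6753  2.6426] F [ 2.6085 -1.3689  6.8608] w 0.0151 gf 40.4
r 0.08439459295749707 ang 210.5496375607811 Ftool [-1.5455 -2.5323 -6.8519] mz [-0.2103 -0.4943 -0.6325]
red px 1572 V pct [139. 178. 243. 243. 244.]
203 309 326 r 0.1275 ang [212.35 208.32] mid 210.34 w mm 9.0
211 309 326 r 0.1234 ang [212.42 208.22] mid 210.32 w mm 9.0
227 309 325 r 0.1149 ang [212.56 208.23] mid 210.4 w mm 8.7
235 309 325 r 0.1106 ang [212.64 208.11] mid 210.37 w mm 8.7
243 309 325 r 0.1062 ang [212.73 207.97] mid 210.35 w mm 8.8
251 309 325 r 0.1017 ang [212.83 207.82] mid 210.32 w mm 8.9
267 309 324 r 0.0926 ang [213.06 207.79] mid 210.43 w mm 8.5
275 310 324 r 0.0879 ang [212.84 207.6 ] mid 210.22 w mm 8.0
300 297 337 r 0.1014 ang [214.69 205.77 210.23] w mm 15.8
310 298 336 r 0.097 ang [214.69 205.71 210.19] w mm 15.2
320 298 336 r 0.0925 ang [214.92 205.4  210.15] w mm 15.4
330 299 336 r 0.0879 ang [214.92 205.06 209.98] w mm 15.2
340 299 335 r 0.0831 ang [215.2  204.94 210.06] w mm 14.9
350 299 335 r 0.0783 ang [215.53 204.51 210.01] w mm 15.1
```

Request:
{"op": "apply_moves", "data": {"moves": [[0, 0, 0, 0, 0, 0, 0], [0, 0, 0, 0, 0, 0, 0.5], [0, 0, 0, 0, 0, 0, 0.5], [0, 0, 0, 0, 0, 0, 0.5], [0, 0, 0, 0, 0, -0.02, 0.5], [0, 0, 0, 0, 0, -0.04, 0.5], [0, 0, 0, 0, 0, -0.04, 0.5], [0, 0, 0, 0, 0, -0.04, 0.5]]}}

```text
clock: 24.18
tcp_pos: [0.4369, -0.25, 0.2361]
orientation: [0.843, -3.024, -0.002]
contact_force: [1.4, -0.3, 0.3]
grip_width: 0.0637
gripper_force: 0.0
```

Request:
{"op": "apply_moves", "data": {"moves": [[0, 0, 0, 0, 0, -0.04, 0.5], [0, 0, 0, 0, 0, -0.02, 0.5], [0, 0, 0, 0, 0, 0, 0.5], [0, 0, 0, 0, 0, 0, 0.5], [0, 0, 0, 0, 0, 0, 0.5], [0, 0, 0, 0, 0, 0, 0.5], [0, 0, 0, 0, 0, 0, 0.5], [0, 0, 0, 0, 0, 0, 0.5]]}}

```text
clock: 24.85
tcp_pos: [0.4374, -0.2502, 0.2939]
orientation: [0.844, -3.024, -0.002]
contact_force: [0.3, 0.5, -0.3]
grip_width: 0.0639
gripper_force: 0.0
```

Run:
```python
from meas import *
a=np.array([.5118,-.2080]); lev(a); o=telemetry.get_obs(); im=grab_frame("wrist"); cv2.imwrite("pics/w10.png",im); meas(im,o,a); lever(im,o,a)
t=grab_frame("top"); cv2.imwrite("pics/top1.png",t)
h,w=240,300; v=np.hstack([cv2.resize(im[120:360,200:440],(400,400)),cv2.resize(t[150:310,180:520],(400,188)).repeat(1,0) if 0 else cv2.copyMakeBorder(cv2.resize(t[150:310,180:520],(400,188)),0,212,0,0,0)]); cv2.imwrite("pics/chk.png",v)
```

```text
t 24.85 tcp [ 0.4374 -0.2502  0.2939] xang -148.82 tilt [-0.0023  0.0007] j [ 0.1421  0.1308  0.2822  1.893  -0.0399  1.1256  2.5543] F [ 0.3361  0.5108 -0.3005] w 0.0639 gf 0.0
r 0.08552398713388738 ang 209.53063207792022 Ftool [-0.5525  0.2624  0.3   ] mz [ 0.0194 -0.0297  0.0041]
red px 316 V pct [118. 205. 236. 236. 236.]
152 312 319 r 0.1344 ang [212.22 208.69] mid 210.45 w mm 8.3
160 311 319 r 0.1263 ang [212.78 208.52] mid 210.65 w mm 9.4
168 312 319 r 0.1179 ang [212.41 208.32] mid 210.36 w mm 8.4
176 312 319 r 0.1095 ang [212.52 208.09] mid 210.31 w mm 8.5
184 312 319 r 0.101 ang [212.66 207.82] mid 210.24 w mm 8.5
189 310 320 r 0.1057 ang [213.2  207.68 210.44] w mm 10.2
199 307 323 r 0.0963 ang [215.1  205.66 210.38] w mm 15.9
209 308 323 r 0.0866 ang [214.98 205.02 209.99] w mm 15.1
219 308 322 r 0.0768 ang [215.53 204.89 210.2 ] w mm 14.3
229 308 322 r 0.0668 ang [216.26 203.92 210.07] w mm 14.4
239 308 322 r 0.0565 ang [217.26 202.57 209.9 ] w mm 14.6
249 308 321 r 0.0461 ang [218.74 201.78 210.24] w mm 13.7
259 308 321 r 0.0355 ang [221.12 198.97 210.  ] w mm 13.9
269 308 321 r 0.0246 ang [225.56 193.77 209.54] w mm 14.0
```

View pics/chk.png

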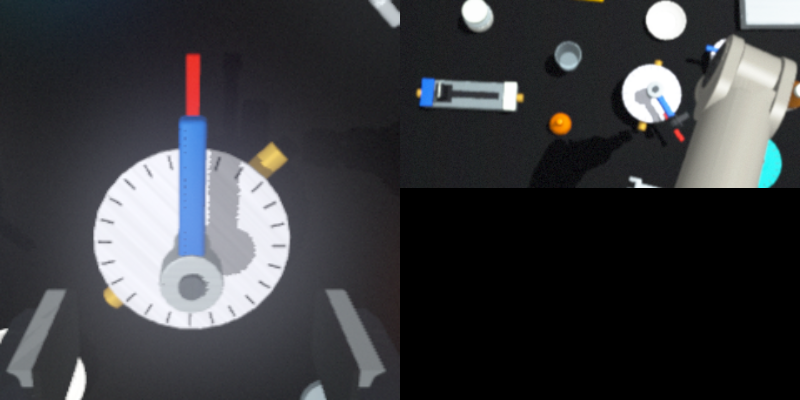

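The close view shows the blue lever lying in line with the red pointer (within about 0.3°). The top view shows the selector grip against the blue end, and the arm is clear of everything. I'm handing in.

```bash
python3 -c "
from bench import order
print(order.hand_in())"
```

```text
the job is handed in; nothing more can be done
None
```

The job is done and handed in at about 25 s: I shut the valve hard against its stop, slid the selector to its end stop at the blue end, then opened the lever until it lay over the red pointer (within about 0.3° in the last picture).

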